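# Start a firing on a tabletop kiln

### The arm

A 6-joint arm with a two-finger parallel gripper is mounted at the origin on the work surface. World frame = base frame: x ahead of the robot, y to its left, z up, the work surface at z = 0. Lengths are in mm, angles in rad, forces in N, time in s.
With the tool pointing down it reaches from about 350 to 875 mm from the base axis. Payload 4.2 kg.
Tool frame: the origin (TCP) lies midway between the tips of the shut fingers; the grasp point (between the pads) lies 19 mm behind it (arm.tcp_to_grasp is the distance from the TCP to the grasp point, in mm); z points along the fingers, y is the line along which they close (so a half turn about z gives the same grasp; the last joint's range is limited). The gripper opens to 85 mm and grips with 20 to 120 N. Pads are 22 mm wide; open, the fingers measure 114 mm over their backs; the gripper's body (76 mm by 85 mm) begins 54 mm behind the grasp point. The pads swing forward as they close: fully open they stand 13 mm farther back than shut.
Start: joints at [-1.073, 0.385, 0.008, 0, -1.194, -0.259], TCP at [147.853, -607.239, 231.312] pointing down, gripper open.
Joint ranges: [-3.14, 3.14], [-1.21, 2.06], [-1.07, 1.41], [-3.16, 2.05], [-2.99, -0.16], [-3.1, 3.1]. Speed limits (rad/s): [2.79, 2.79, 3.14, 3.14, 3.14, 3.14].

### API

Orientations are given as a unit quaternion [x, y, z, w].
In Python, from bench import arm gives the robot as it stands.
- The arm moves only by the tool arm_command, never from a script. Its argument "rows" is a list of rows, each a list of 2 entries, a list of its own where there are three numbers: the shift along the tool's x, y, z as a fraction of full scale, then the turn, a rotation vector about the tool's x, y, z as a fraction of full scale. In form: [[[x, y, z], [wx, wy, wz]], ...]. A call has 1 to 5 rows; each row is the pose to reach, as a shift and turn from the pose commanded when the call began, along the tool's axes at that moment, turning the shorter way round; what a row does not reach only later rows make up. Full scale, the value 1, is 0.25 m for a shift and 180 degrees for a turn. A row lasts 1/10 s, in which the tool goes at most 50 mm and 8.59 degrees, less where a joint would pass 70% of its speed; a pose out of reach is approached as far as the arm can. A call with a number of a shift or a turn outside -1 to 1 is refused whole. A call with a gripper value outside its range is refused whole. "grip" is the opening, from 0 (shut) to 1 (fully open), set as the call begins (left out, the last holds). The fingers move at their own pace and stop on an object; the grip force is fixed at half the most. Time passes only in rows, so rows that repeat a pose let the fingers close. It gives the time, the measured TCP pose, the force, the opening and the grip force at its end, in the units of the state.
- arm.read_state(): the state, without advancing time (a new reading comes with each control period).
- arm.get_image(name): name is "side" or "top" or "wrist"; returns (picture, depth): 384x512x3 uint8, blue, green, red; 384x512 float32, mm along the optical axis (not along the pixel's ray), 0 where there is no reading.
- arm.camera_info(name): a dict with "fx", "fy", "cx", "cy" (pixels), "extrinsics" (4x4, takes a point from camera to world coordinates). Camera axes: x right, y down, z forward; pixel columns grow to the right and rows downward; lengths in mm; the calibration is good to about 2 mm. A picture is of the moment at which its call begins: read the wrist's pose just before it. camera_info takes no time and is no camera call; for the wrist camera it gives the pose at the moment of the call.
- arm.job_done(): hands the job in; it is judged then, once.
Trained networks look in the newest picture that a camera, given by its name, has taken for a name from the list of things; names that differ only in an ending like _2 or _b are one class to them, and where a whole thing is asked for, a point or a joint stands for the part that bears it (a point fixed in the world has none). Each returns a list of dicts, best first, with "score" (0 to 1); they miss things now and then, are a little off and sometimes report something else, mostly with a low value. They report only what shows in the picture. A call takes as long as a camera call.
- arm.spot_in(camera, query): "position" ([column, row] in pixels, amid what is visible of it).
The state is a dict: "clock": time; "joints": joint angles; "joint_vel": joint speeds; "joint_efforts": joint torques, N m; "position": TCP position; "ee_rot": TCP orientation; "contact_force": force on the tool from outside, world axes, zero at the start; "wrist_torque": the same for the moment, N m; "gripper_width": finger opening in mm; "grasp_force": force on a finger pad.
Only numpy, scipy, OpenCV 4.12 (cv2) and the standard library are available. Lean on these libraries where they do the work, as an engineer would, in place of code of your own. Each camera call takes 0.05 s, during which the arm holds its last target. There are 200 camera calls.

### The job

Start the loaded kiln: first push its lid down until it is fully shut, without slamming it, then switch the controller on at its mains rocker, press the square program key, and finally hold the round start key down for two seconds and let it go. Press with the fingertips, without hammering the controller; leave the two triangular keys alone, lift nothing, and leave the pots and other things standing where they are.

Things in the scene. Friction and masses are not known exactly. Their poses are not given: they have to be found in the camera images.
- kiln: small top-loading kiln, steel casing with pale brick lining, 260 mm square, 232 mm tall with the lid shut; fixed to the table. Origin at the centre of its underside, on the table; its front faces its own -x (roughly towards the robot); the lid hinges along its rear (+x) top edge.
- kiln_lid (a joint): opening angle of the kiln's lid in rad: 0 shut, grows as the front edge rises. The lid is 260 x 260 mm, 45 mm thick; its hinge line lies 130 mm behind the kiln's centre, 187 mm above the table. A friction hinge keeps it at any angle (it neither falls nor springs back); about 2 to 7 N straight down near the front edge closes it.
- lid_front (a point): point on the lid's upper face, on its centre line, 35 mm in from the front edge, 225 mm from the hinge line along the lid; moves with the lid. Axes: x towards the hinge, z out of the upper face. With the lid shut it is 232 mm above the table. A black bar handle 110 mm long stands 35 mm out from the lid's front face, below its top.
- console: kiln controller: separate grey box 180 mm deep, 230 mm wide, 50 mm high in front and 87 mm behind, fixed. Origin at the centre of its underside, on the table; its front faces its own -x, its y is to the left as seen from the front. The dark top panel rises 0.2 rad from front to rear: its outward normal leans 0.2 rad towards -x.
- panel (a point): centre of the surface of the console's panel, 68 mm above the table; x up the panel, y to its left, z out of it. On it: a dark display at the rear left, a rocker switch at the rear right, and along the front a row of four keys 46 mm apart, from left to right: square (program), triangle pointing to the front (down), triangle pointing to the rear (up), round (start).
- mains_rocker (a joint): the mains rocker, 27 mm wide, 38 mm long front to rear, two flat halves in a shallow V. Value in rad: 0 off (front half down, rear half standing up), 0.34 on (rear half down, parallel to the panel, 9 mm out of it). It is stiff and stays where it is left, so it must be pushed right over; about 4 N on the rear half moves it.
- rocker_far (a point): fixed point on the panel where the middle of the rear half of the rocker's face lies when on: 13 mm up the panel from the rocker's pivot, 9 mm out of the panel. While off, the face stands about 4.5 mm farther out here, 6 mm at its rear end. Axes as panel: x up the panel, y to its left, z out of it.
- key_program (a joint): Rubbery grey key on the console panel, square, 19 mm, first from the left. Value is its travel in m: 0 released, 0.004 fully down. It springs back by itself; starts to give at about 1.3 N, fully down at about 4 N.
- key_program_top (a point): centre of the top of the square program key; the key's cap stands 8 mm proud of the panel when released and 4 mm when fully down. z points straight out of the panel, x up the panel; press along -z.
- key_start (a joint): Rubbery grey key on the console panel, round, 25 mm across, last on the right. Value is its travel in m: 0 released, 0.004 fully down. It springs back by itself; starts to give at about 1.3 N, fully down at about 4 N.
- key_start_top (a point): centre of the top of the round start key; the key's cap stands 8 mm proud of the panel when released and 4 mm when fully down. z points straight out of the panel, x up the panel; press along -z.
- key_up (a joint): Rubbery grey key on the console panel, a 22 mm triangle pointing to the rear, third from the left. Value is its travel in m: 0 released, 0.004 fully down. It springs back by itself; starts to give at about 1.3 N, fully down at about 4 N. Not to be pressed.
- key_down (a joint): Rubbery grey key on the console panel, a 22 mm triangle pointing to the front, second from the left. Value is its travel in m: 0 released, 0.004 fully down. It springs back by itself; starts to give at about 1.3 N, fully down at about 4 N. Not to be pressed.
- tagine_a: small white glazed ceramic tagine with a painted band, 72 mm across, 77 mm tall with a knob on top, standing near the front edge of the console; origin at the centre of its underside. A bystander.
- tagine_b: a second tagine exactly like tagine_a, standing in front of the kiln. A bystander.
- mug: white ceramic mug, 74 mm across, 88 mm tall, with a handle, standing in front of the kiln; origin at the centre of its underside. A bystander.
- paint_bowl: blue ceramic bowl, 110 mm across, 50 mm tall, at the left of the work area; origin at the centre of its underside. A bystander.
- brush: round paint brush with a wooden handle, 200 mm long, 11 mm thick, lying on the table at the right of the work area; origin at its underside near the middle, bristles towards its x. A bystander.
- kiln_post: short clay-coloured tube (kiln post), 42 mm across, 50 mm tall, standing just behind the console; origin at the centre of its underside. A bystander.
- bottle: clear plastic water bottle, 62 mm across, 160 mm tall, at the right of the work area; origin at the centre of its underside. A bystander.

How it is judged (in metres and radians):
On the way, in this order (a step that is already met when the one before it is completed fails the run):
1. the kiln lid is pushed fully shut (value of joint kiln_lid below 0.025 rad), for 0.2 s.
2. the mains rocker is switched on (value of joint mains_rocker above 0.28 rad and value of joint kiln_lid below 0.025 rad), for 0.2 s.
3. the square program key is pressed, and not the start key (all of step 2 and value of joint key_program above 0.0025 m and value of joint key_start below 0.0012 m), for 0.05 s.
4. the round start key is held down for 1.5 s, the program key released (all of step 2 and value of joint key_start above 0.0025 m and value of joint key_program below 0.0012 m), for 1.5 s.
At the end, for the whole second after the job is handed in: The lid is shut (within 0.025 rad), the mains rocker is on (over 0.28 rad), all four keys are released (within 1.2 mm), and every bystander stands at rest within 20 mm of where it was (all of step 2 and value of joint each of key_program, key_start, key_up, key_down below 0.0012 m and distance of each of tagine_a, tagine_b, mug, paint_bowl, brush, kiln_post, bottle from where it was at the start of the episode below 0.02 m and linear speed of each of tagine_a, tagine_b, mug, paint_bowl, brush, kiln_post, bottle below 0.02 m/s); the robot touches nothing.
It fails at once if the mains is switched on or a key pressed while the lid is open, or a key pressed while the mains is off ((value of joint kiln_lid above 0.05 rad and (not (value of joint mains_rocker below 0.17 rad) or value of joint any of key_program, key_start above 0.0025 m)) or (value of joint mains_rocker below 0.17 rad and value of joint any of key_program, key_start above 0.0025 m)).
It fails at once if a triangular key is pressed, or the program and start keys together (value of joint any of key_up, key_down above 0.0025 m or value of joint each of key_program, key_start above 0.0025 m).
It fails at once if the lid is slammed (faster than 1.5 rad/s) or lifted farther open (velocity of joint kiln_lid below -1.5 rad/s or value of joint kiln_lid above 0.5 rad).
It fails at once if the controller is hammered (over 60 N) (contact force between any of the arm, the fingers and console above 60 N).
It fails at once if a pot, tool or other bystander is lifted, carried or knocked from its place (distance of any of tagine_a, tagine_b, mug, paint_bowl, brush, kiln_post, bottle from where it was at the start of the episode above 0.02 m).
It also fails if it takes over 58 s, if anything falls off the work surface, if the arm or the gripper's body presses on something with over 40 N, if the wrist force passes 120 N, or if a joint passes its speed limit or range.

## Working session

There is one attempt and no reset: what is moved stays moved. The work goes in short steps, Python scripts to look and compute and a tool call to move; the robot and the scene stay as the last step left them, time stands still between calls to the robot, and variables do not carry over. Pictures are saved under pics/ and viewed, at most 10 in all, crops included, and the job is handed in when it is done.

Besides the shell and the picture viewer there is one more tool, called after "Request:" as name(argument=value, ...), one argument or row to a line, values as JSON. arm_command: Moves the arm, as the interface text tells. Shift numbers are shares of 0.25 m and turn numbers shares of 180 degrees, none past 1 either way. Its arguments: {"type":"object","properties":{"rows":{"type":"array","items":{"type":"array"}},"grip":{"type":"number"}},"required":["rows"]}

```bash
mkdir -p pics; cat > h.py <<'E'
from bench import arm
import numpy as np, cv2
from scipy.spatial.transform import Rotation as R
def px(cam,d,c,r,w=2):
    i=arm.camera_info(cam);c0,r0=int(round(c)),int(round(r))
    p=d[max(0,r0-w):r0+w+1,max(0,c0-w):c0+w+1];p=p[p>0]
    z=np.median(p) if p.size else np.nan
    v=np.array([(c-i["cx"])/i["fx"]*z,(r-i["cy"])/i["fy"]*z,z,1])
    return (np.array(i["extrinsics"])@v)[:3]
def pts(cam,d):
    i=arm.camera_info(cam);r,c=np.mgrid[:384,:512]
    v=np.stack([(c-i["cx"])/i["fx"]*d,(r-i["cy"])/i["fy"]*d,d,np.ones_like(d)],-1)
    return (v@np.array(i["extrinsics"]).T)[...,:3]
E
python3 - <<'E'
from h import *
ims=[]
for cam in("top","side"):
    im,d=arm.get_image(cam);np.save(cam,d);ims.append(im)
    for q in("kiln","lid_front","console","panel","mains_rocker","key_program","key_start","key_up","key_down","tagine_a","mug","paint_bowl","brush","kiln_post","bottle"):
        for o in arm.spot_in(cam,q)[:2]:
            print(cam,q,round(o["score"],2),np.round(o["position"]),np.round(px(cam,d,*o["position"])))
cv2.imwrite("pics/top.png",cv2.resize(ims[0],(800,600)));cv2.imwrite("pics/side.png",cv2.resize(ims[1],(800,600)))
s=arm.read_state();print(s["clock"],s["position"],s["ee_rot"])
E
```

```text
top kiln 0.7 [415. 181.] [ 526. -494.  117.]
top kiln 0.67 [185. 177.] [514. 186. 275.]
top lid_front 0.73 [181. 173.] [526. 200. 272.]
top console 0.88 [326. 187.] [ 512. -227.   70.]
top panel 0.7 [209. 245.] [330. 139.  74.]
top mains_rocker 0.59 [349. 179.] [ 537. -299.   84.]
top key_start 0.71 [413. 180.] [ 530. -492.  110.]
top key_start 0.58 [345. 206.] [ 453. -288.   66.]
top tagine_a 0.85 [325. 230.] [ 376. -226.   55.]
top tagine_a 0.85 [207. 244.] [331. 145.  72.]
top mug 0.94 [149. 236.] [356. 342.   3.]
top paint_bowl 0.68 [ 91. 215.] [426. 531.   7.]
top brush 0.46 [407. 240.] [ 343. -504.    6.]
top kiln_post 0.59 [405. 236.] [ 359. -499.    6.]
top kiln_post 0.5 [308. 150.] [ 645. -183.    3.]
top bottle 0.87 [413. 181.] [ 528. -492.  111.]
side kiln 0.73 [267. 255.] [535. 223. 270.]
side lid_front 0.96 [267. 252.] [533. 214. 270.]
side console 0.58 [241. 146.] [ 517. -220.   74.]
side console 0.36 [267.  81.] [ 350. -504.    5.]
side panel 0.44 [265. 253.] [539. 216. 268.]
side mains_rocker 0.59 [213. 169.] [ 637. -174.   23.]
side mains_rocker 0.57 [231. 127.] [ 537. -295.   87.]
side key_program 0.38 [264. 252.] [541. 213. 266.]
side tagine_a 0.67 [313. 234.] [346. 151.  44.]
side tagine_a 0.56 [276. 140.] [ 386. -225.   47.]
side mug 0.62 [324. 284.] [352. 323.   3.]
side paint_bowl 0.96 [324. 347.] [408. 518.   5.]
side brush 0.46 [273.  83.] [ 327. -494.   -3.]
side kiln_post 0.58 [214. 170.] [ 635. -163.   46.]
side bottle 0.74 [221.  82.] [ 535. -485.   97.]
1.6 [ 147.84622814 -607.25497423  231.34223174] [-1.19085852e-01  9.92883960e-01 -3.97158928e-05  2.02200185e-05]
```

View pics/top.png

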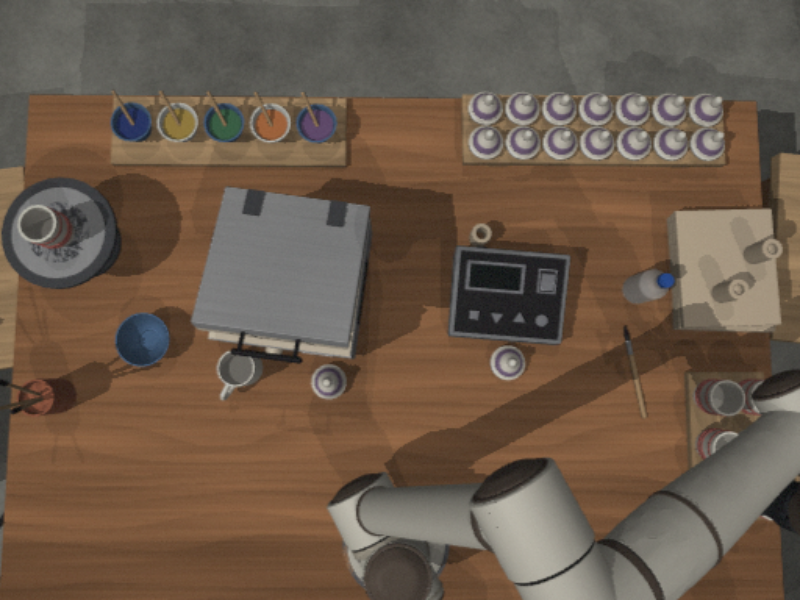

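View pics/side.png

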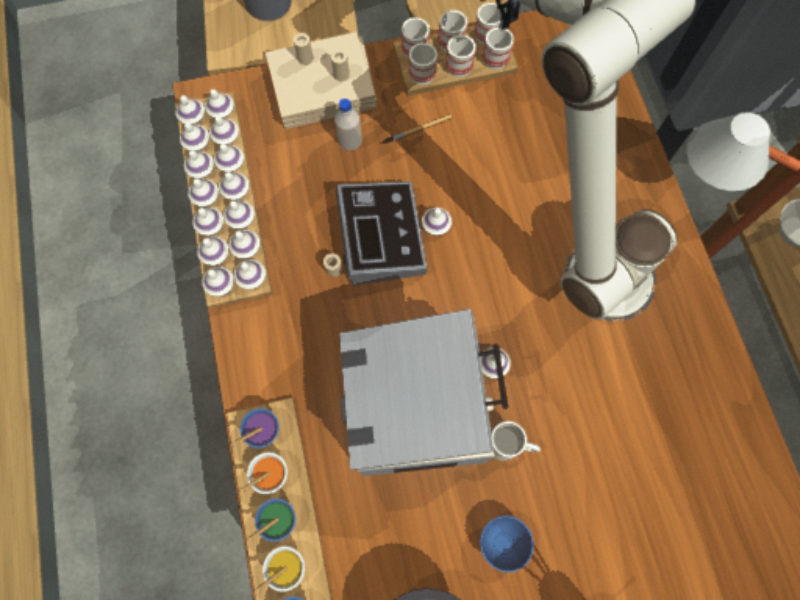

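The top view shows the kiln lid ajar (front edge at about (195,328) to (352,352)) with the mug and tagine_b in front of it. The console has the square key at (474,315), the round key at (541,320) and the rocker at (547,281). The side view agrees.

```bash
python3 - <<'E'
from h import *
d=np.load("top.npy").astype(float);P=pts("top",d)
# lid
X=P[100:245,110:245].reshape(-1,3);X=X[X[:,2]>200]
for _ in range(4):
    c=X.mean(0);n=np.linalg.svd(X-c,full_matrices=False)[2][2];n*=np.sign(n[2]);X=X[abs((X-c)@n)<5]
print("lid n",n.round(3),"ang",np.arccos(n[2]).round(3),"dir",np.arctan2(-n[1],-n[0]).round(3),len(X))
(cx,sz,a)=cv2.minAreaRect(X[:,:2].astype(np.float32));print(cx,sz,a);print(cv2.boxPoints((cx,sz,a)).round())
# console plane
Y=P[158:222,285:367].reshape(-1,3);Y=Y[(Y[:,2]>45)&(Y[:,2]<100)]
for _ in range(4):
    c2=Y.mean(0);m=np.linalg.svd(Y-c2,full_matrices=False)[2][2];m*=np.sign(m[2]);Y=Y[abs((Y-c2)@m)<3]
print("pan n",m.round(3),np.arccos(m[2]).round(3),"c",c2.round(1))
r=cv2.minAreaRect(Y[:,:2].astype(np.float32));print(r);print(cv2.boxPoints(r).round())
for k,(u,v) in dict(sq=(474,315),dn=(497,318),up=(519,318),st=(541,320),rock=(547,281)).items(): print(k,px("top",d,u*.64,v*.64,1).round(1))
im,dd=arm.get_image("top")
cv2.imwrite("pics/crop.png",cv2.resize(im[150:250,280:380],(600,600),interpolation=2))
E
```

```text
lid n [0.443 0.079 0.893] ang 0.467 dir -2.964 594
(533.310302734375, 198.41102600097656) (18.573673248291016, 342.2061462402344) 31.15576934814453
[[437. 340.]
 [614.  47.]
 [630.  57.]
 [453. 350.]]
pan n [-0.204  0.018  0.979] 0.206 c [ 507.6 -225.2   69.2]
((507.95257568359375, -228.0922088623047), (230.76580810546875, 179.25201416015625), 85.48979187011719)
[[ 410. -336.]
 [ 588. -350.]
 [ 606. -120.]
 [ 428. -106.]]
sq [ 466.2 -156.7   66.1]
dn [ 460.3 -203.4   65.7]
up [ 460.3 -247.8   67.5]
st [ 456.3 -292.6   67.3]
rock [ 534.  -302.6   83.3]
```

View pics/crop.png

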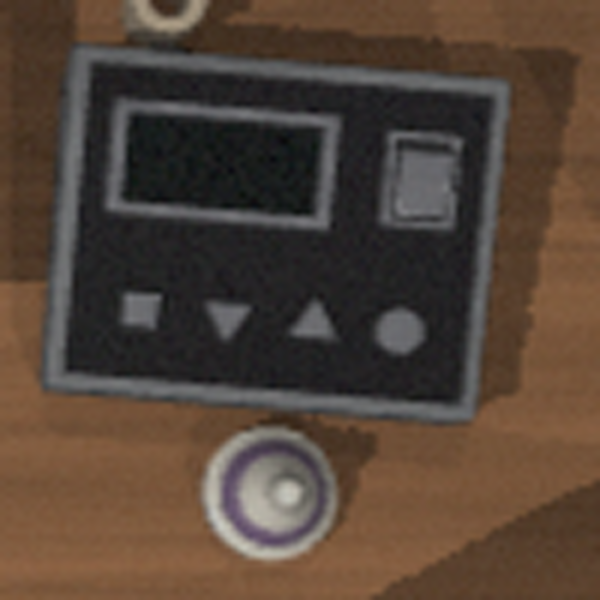

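The crop confirms the console fit: keys at crop (142,311), (228,320), (313,320) and (400,331), rocker at (422,182). The lid plane fit failed, so I'll redo it.

```bash
python3 - <<'E'
from h import *
rng=np.random.default_rng(0)
for cam,(r0,r1,c0,c1) in dict(top=(118,228,120,240),side=(198,305,215,318)).items():
    d=np.load(cam+".npy").astype(float);P=pts(cam,d)
    X=P[r0:r1,c0:c1].reshape(-1,3);X=X[(X[:,2]>150)&(X[:,2]<360)]
    best=0
    for _ in range(500):
        a,b,c=X[rng.choice(len(X),3,False)];n=np.cross(b-a,c-a);n/=np.linalg.norm(n)+1e-9
        k=abs((X-a)@n)<4
        if k.sum()>best: best=k.sum();K=k
    Y=X[K];c=Y.mean(0);n=np.linalg.svd(Y-c,full_matrices=False)[2][2];n*=np.sign(n[2])
    print(cam,len(X),best,"n",n.round(3),np.arccos(n[2]).round(3),np.arctan2(-n[1],-n[0]).round(3),"c",c.round(1))
    r=cv2.minAreaRect(Y[:,:2].astype(np.float32));print(r)
    for p in cv2.boxPoints(r): print(p.round(),round(c[2]-((p-c[:2])@n[:2])/n[2],1))
E
```

```text
top 9930 8270 n [ 0.273 -0.037  0.961] 0.279 3.006 c [537.2 198.8 269.2]
((543.2421264648438, 198.42764282226562), (264.4001159667969, 255.25271606445312), 82.447998046875)
[399.  84.] 303.8
[652.  51.] 230.8
[687. 313.] 231.0
[434. 346.] 304.1
side 8382 7177 n [ 0.276 -0.037  0.96 ] 0.282 3.008 c [538.5 205.7 267.5]
((542.04931640625, 200.09280395507812), (264.5392761230469, 254.14114379882812), 82.44805908203125)
[399.  86.] 303.0
[651.  52.] 229.3
[685. 315.] 229.4
[433. 348.] 303.1
```

```bash
cat >> h.py <<'E'
yaw=-0.078
def Rt(tilt): # tool x = -panel x, z = -normal (normal leans tilt towards -x)
    ux=np.array([np.cos(yaw),np.sin(yaw),0]);n=-np.sin(tilt)*ux+np.cos(tilt)*np.array([0,0,1.])
    px_=np.cos(tilt)*ux+np.sin(tilt)*np.array([0,0,1.])
    return R.from_matrix(np.stack([-px_,np.cross(-n,-px_),-n],1))
ux=np.array([np.cos(yaw),np.sin(yaw),0]);uy=np.array([-np.sin(yaw),np.cos(yaw),0])
def pan(x,y,z,t=0.2): # panel coords -> world
    return np.array([508,-228,68.])+x*(np.cos(t)*ux+[0,0,np.sin(t)])+y*uy+z*(-np.sin(t)*ux+[0,0,np.cos(t)])
def plan(wps,p=None,r=None):
    s=arm.read_state()
    p=np.array(s["position"]) if p is None else p; r=R.from_quat(s["ee_rot"]) if r is None else r
    print("t",round(s["clock"],2),p.round(1),(r.as_rotvec()).round(3),np.round(s["contact_force"],1),round(s["gripper_width"],1))
    for q,t in wps:
        q=np.array(q,float);g=Rt(t)
        print(q.round(1),"shift",(r.inv().apply(q-p)/250).round(4),"turn",((r.inv()*g).as_rotvec()/np.pi).round(4),"mm",np.linalg.norm(q-p).round());p,r=q,g
E
python3 -c "
from h import *
plan([((260,-460,300),0),((430,-280,330),0),((455,-35,330),0),((447,211,325),0)])"
```

```text
t 1.65 [ 147.9 -607.2  231.3] [-0.374  3.119 -0.   ] [-0.  -0.1 -0.8] 85.4
[ 260. -460.  300.] shift [-0.5751  0.4662 -0.2747] turn [-0.      0.      0.1008] mm 197.0
[ 430. -280.  330.] shift [-0.6218  0.7708 -0.12  ] turn [0. 0. 0.] mm 249.0
[455. -35. 330.] shift [-0.0233  0.9848  0.    ] turn [0. 0. 0.] mm 246.0
[447. 211. 325.] shift [0.1086 0.9785 0.02  ] turn [0. 0. 0.] mm 246.0
```

Request:
arm_command(
  rows=[
    [[-0.575,0.466,-0.275],[0,0,0.1]],
    [[-0.575,0.466,-0.275],[0,0,0.1]],
    [[-0.575,0.466,-0.275],[0,0,0.1]],
    [[-0.575,0.466,-0.275],[0,0,0.1]],
    [[-0.575,0.466,-0.275],[0,0,0.1]],
  ],
  grip=0,
)

```text
clock: 2.15
position: [263.1, -457.9, 303.7]
ee_rot: [0.035, 0.999, -0.002, 0.003]
contact_force: [0.7, -0.3, 0.5]
gripper_width: 12.5
grasp_force: 0.0
```

Request:
arm_command(
  rows=[
    [[-0.62,0.77,-0.12],[0,0,0]],
    [[-0.62,0.77,-0.12],[0,0,0]],
    [[-0.62,0.77,-0.12],[0,0,0]],
    [[-0.62,0.77,-0.12],[0,0,0]],
    [[-0.62,0.77,-0.12],[0,0,0]],
  ],
)

```text
clock: 2.65
position: [429.9, -278.5, 330.3]
ee_rot: [0.038, 0.999, -0.0, 0.0]
contact_force: [0.2, -1.0, 0.3]
gripper_width: 0.1
grasp_force: 0.0
```

Request:
arm_command(
  rows=[
    [[-0.02,0.98,0],[0,0,0]],
    [[-0.02,0.98,0],[0,0,0]],
    [[-0.02,0.98,0],[0,0,0]],
    [[-0.02,0.98,0],[0,0,0]],
    [[-0.02,0.98,0],[0,0,0]],
  ],
)

```text
clock: 3.15
position: [452.3, -34.1, 330.1]
ee_rot: [0.038, 0.999, 0.0, 0.0]
contact_force: [0.7, -0.8, 0.2]
gripper_width: 0.2
grasp_force: 0.0
```

```bash
python3 -c "
from h import *
plan([((447,211,325),0),((447,211,300),0),((445,211,285),0),((440,212,258),0),((436,213,238),0),((436,213,230),0)])"
```

```text
t 3.15 [452.3 -34.1 330.1] [0.118 3.139 0.   ] [ 0.7 -0.8  0.2] 0.2
[447. 211. 325.] shift [0.0948 0.976  0.0207] turn [0.0001 0.0001 0.0009] mm 245.0
[447. 211. 300.] shift [0.  0.  0.1] turn [0. 0. 0.] mm 25.0
[445. 211. 285.] shift [ 0.008  -0.0006  0.06  ] turn [0. 0. 0.] mm 15.0
[440. 212. 258.] shift [0.0203 0.0024 0.108 ] turn [0. 0. 0.] mm 27.0
[436. 213. 238.] shift [0.0163 0.0027 0.08  ] turn [0. 0. 0.] mm 20.0
[436. 213. 230.] shift [0.    0.    0.032] turn [0. 0. 0.] mm 8.0
```

Request:
arm_command(
  rows=[
    [[0.095,0.976,0.02],[0,0,0]],
    [[0.095,0.976,0.02],[0,0,0]],
    [[0.095,0.976,0.02],[0,0,0]],
    [[0.095,0.976,0.02],[0,0,0]],
    [[0.095,0.976,0.02],[0,0,0]],
  ],
)

```text
clock: 3.65
position: [446.8, 211.2, 325.0]
ee_rot: [0.037, 0.999, 0.0, 0.0]
contact_force: [1.2, -0.5, -0.7]
gripper_width: -0.3
grasp_force: 0.0
```

Request:
arm_command(
  rows=[
    [[0,0,0.03],[0,0,0]],
    [[0,0,0.05],[0,0,0]],
    [[0,0,0.07],[0,0,0]],
    [[0,0,0.09],[0,0,0]],
    [[0,0,0.1],[0,0,0]],
  ],
)

```text
clock: 4.15
position: [447.2, 208.0, 299.6]
ee_rot: [0.039, 0.999, -0.0, -0.0]
contact_force: [0.1, -0.7, -0.6]
gripper_width: 0.0
grasp_force: 0.0
```

Request:
arm_command(
  rows=[
    [[0,0,0.012],[0,0,0]],
    [[0.003,0,0.024],[0,0,0]],
    [[0.005,0,0.036],[0,0,0]],
    [[0.007,0,0.048],[0,0,0]],
    [[0.008,0,0.06],[0,0,0]],
  ],
)

```text
clock: 4.65
position: [445.1, 209.5, 285.3]
ee_rot: [0.038, 0.999, 0.0, 0.0]
contact_force: [-1.5, -0.3, 5.6]
gripper_width: -0.0
grasp_force: 1.9
```

Contact at 5.6 N, so the lid is moving. I'll keep going down gently.

Request:
arm_command(
  rows=[
    [[0.004,0,0.022],[0,0,0]],
    [[0.008,0,0.044],[0,0,0]],
    [[0.012,0,0.066],[0,0,0]],
    [[0.016,0.001,0.088],[0,0,0]],
    [[0.02,0.002,0.108],[0,0,0]],
  ],
)

```text
clock: 5.15
position: [439.9, 210.2, 257.4]
ee_rot: [0.038, 0.999, -0.0, -0.0]
contact_force: [-2.2, 0.1, 3.9]
gripper_width: 0.0
grasp_force: 1.9
```

Request:
arm_command(
  rows=[
    [[0.004,0,0.016],[0,0,0]],
    [[0.008,0,0.032],[0,0,0]],
    [[0.011,0.001,0.048],[0,0,0]],
    [[0.014,0.002,0.064],[0,0,0]],
    [[0.016,0.003,0.08],[0,0,0]],
  ],
)

```text
clock: 5.65
position: [436.0, 211.0, 237.6]
ee_rot: [0.038, 0.999, -0.0, -0.0]
contact_force: [-3.0, -0.4, 4.0]
gripper_width: 0.1
grasp_force: 1.7
```

Request:
arm_command(
  rows=[
    [[0,0,0.006],[0,0,0]],
    [[0,0,0.012],[0,0,0]],
    [[0,0,0.018],[0,0,0]],
    [[0,0,0.024],[0,0,0]],
    [[0,0,0.026],[0,0,0]],
  ],
)

```text
clock: 6.15
position: [436.3, 211.4, 232.1]
ee_rot: [0.038, 0.999, 0.0, 0.0]
contact_force: [-5.4, -1.5, 7.6]
gripper_width: 0.0
grasp_force: 3.8
```

Request:
arm_command(
  rows=[
    [[0,0,0.004],[0,0,0]],
    [[0,0,0.008],[0,0,0]],
    [[0,0,0.008],[0,0,0]],
  ],
)

```text
clock: 6.45
position: [436.4, 211.4, 232.0]
ee_rot: [0.037, 0.999, 0.0, 0.001]
contact_force: [-8.0, -0.8, 14.6]
gripper_width: -0.1
grasp_force: 7.2
```

Height stalled at 232 with the force rising, so the lid is shut. Now lift and head for the rocker.

Request:
arm_command(
  rows=[
    [[0,0,-0.2],[0,0,0]],
    [[0,0,-0.4],[0,0,0]],
    [[0,0,-0.4],[0,0,0]],
  ],
)

```text
clock: 6.75
position: [439.8, 213.3, 336.9]
ee_rot: [0.037, 0.999, 0.005, 0.007]
contact_force: [-0.0, 0.5, 0.6]
gripper_width: 0.0
grasp_force: 0.0
```

```bash
python3 -c "
from h import *
im,d=arm.get_image('top')
P=pts('top',d)[170:215,140:215].reshape(-1,3);P=P[(P[:,2]>215)&(P[:,2]<260)];print(len(P),np.percentile(P[:,2],[10,50,90]).round(1))
cv2.imwrite('pics/lid.png',im[60:320])
rf=48.5
plan([((470,100,290),0),((520,-140,230),0.2),(pan(rf,-72.2,50),0.2),(pan(rf,-72.2,18),.2),(pan(rf,-72.2,8),.2)])"
```

```text
1812 [229.4 232.3 235.2]
t 6.8 [438.1 212.7 333. ] [0.118 3.132 0.01 ] [ 0.9  0.  -0.4] -0.2
[470. 100. 290.] shift [-0.1601 -0.4409  0.1701] turn [0.0022 0.0022 0.0009] mm 125.0
[ 520. -140.  230.] shift [-0.2742 -0.9415  0.24  ] turn [ 0.     -0.0637 -0.    ] mm 252.0
[ 539.9 -302.9  126.6] shift [-0.0452 -0.6435  0.431 ] turn [0. 0. 0.] mm 194.0
[ 546.2 -303.4   95.3] shift [-0.    -0.     0.128] turn [0. 0. 0.] mm 32.0
[ 548.2 -303.6   85.5] shift [ 0.   -0.    0.04] turn [0. 0. 0.] mm 10.0
```

View pics/lid.png

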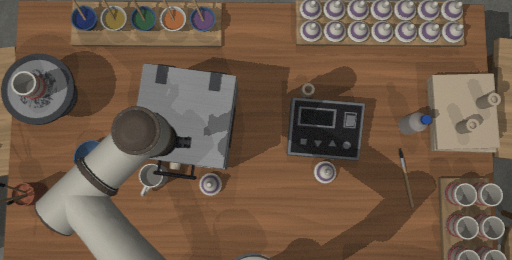

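The lid is flat at 232 mm with the mug and tagine_b unmoved. Next, go to the rocker.

Request:
arm_command(
  rows=[
    [[-0.16,-0.44,0.17],[0,0,0]],
    [[-0.16,-0.44,0.17],[0,0,0]],
    [[-0.16,-0.44,0.17],[0,0,0]],
    [[-0.16,-0.44,0.17],[0,0,0]],
  ],
)

```text
clock: 7.2
position: [467.2, 96.0, 284.0]
ee_rot: [0.04, 0.999, -0.001, -0.002]
contact_force: [-0.8, -0.3, 0.8]
gripper_width: -0.1
grasp_force: 0.0
```

Request:
arm_command(
  rows=[
    [[-0.274,-0.94,0.24],[0,-0.0637,0]],
    [[-0.274,-0.94,0.24],[0,-0.0637,0]],
    [[-0.274,-0.94,0.24],[0,-0.0637,0]],
    [[-0.274,-0.94,0.24],[0,-0.0637,0]],
    [[-0.274,-0.94,0.24],[0,-0.0637,0]],
  ],
)

```text
clock: 7.7
position: [518.4, -140.1, 226.8]
ee_rot: [0.037, 0.994, -0.004, 0.1]
contact_force: [1.1, 0.9, 0.8]
gripper_width: 0.1
grasp_force: 0.0
```

Request:
arm_command(
  rows=[
    [[-0.045,-0.643,0.35],[0,0,0]],
    [[-0.045,-0.643,0.35],[0,0,0]],
    [[-0.045,-0.643,0.35],[0,0,0]],
    [[-0.045,-0.643,0.35],[0,0,0]],
    [[-0.045,-0.643,0.35],[0,0,0]],
  ],
)

```text
clock: 8.2
position: [533.2, -303.6, 139.7]
ee_rot: [0.04, 0.994, -0.003, 0.097]
contact_force: [-0.5, 0.6, 0.2]
gripper_width: 0.1
grasp_force: 0.0
```

```bash
python3 -c "
from h import *
rf=48.5
im,d=arm.get_image('wrist');cv2.imwrite('pics/w1.png',im);np.save('w1',d)
s=arm.read_state();np.savez('w1i',p=s['position'],q=s['ee_rot'],e=arm.camera_info('wrist')['extrinsics'])
for q in('mains_rocker','key_start','key_up','key_program'):
  for o in arm.spot_in('wrist',q)[:2]: print(q,o['score'],np.round(o['position']),px('wrist',d,*o['position']).round(1))
print(pan(33.6,-72.2,11).round(1), pan(-47,-69,8).round(1), pan(-47,69,8).round(1))
plan([(pan(rf,-72.2,18),.2),(pan(rf,-72.2,8),.2)])"
```

```text
mains_rocker 0.6 [253. 191.] [ 530.8 -301.    86.9]
key_start 0.7 [258.  62.] [ 455.6 -291.4   71.1]
key_up 0.81 [335.  59.] [ 457.9 -246.3   71.2]
key_program 0.65 [494.  60.] [ 465.6 -153.8   71.3]
[ 533.  -302.4   85.5] [ 455.1 -293.1   66.5] [ 465.9 -155.5   66.5]
t 8.45 [ 534.9 -300.2  144.8] [ 0.108  2.938 -0.011] [-0.9 -0.9  0.2] -0.1
[ 546.2 -303.4   95.3] shift [-0.0056 -0.0094  0.2033] turn [0.0002 0.0005 0.0014] mm 51.0
[ 548.2 -303.6   85.5] shift [ 0.   -0.    0.04] turn [0. 0. 0.] mm 10.0
```

View pics/w1.png

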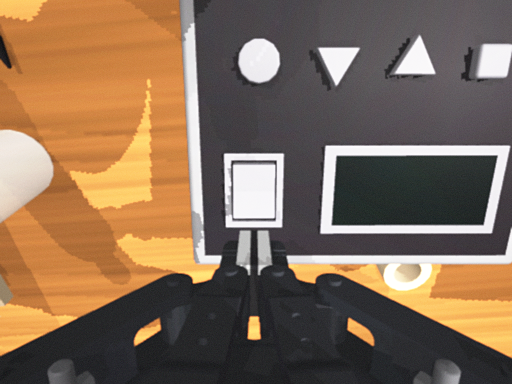

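The wrist view (rear at the bottom) shows the rocker at (253,191), the round key at (258,62) and the square key at (494,60). These match my console model to within about 2 mm.

Request:
arm_command(
  rows=[
    [[-0.003,-0.007,0.1],[0,0,0.001]],
    [[-0.003,-0.007,0.17],[0,0,0.001]],
    [[-0.003,-0.007,0.2],[0,0,0.001]],
    [[-0.003,-0.007,0.203],[0,0,0.001]],
    [[-0.003,-0.007,0.203],[0,0,0.001]],
  ],
)

```text
clock: 8.95
position: [545.6, -303.5, 95.5]
ee_rot: [0.038, 0.994, -0.004, 0.101]
contact_force: [0.2, 0.5, 0.9]
gripper_width: 0.2
grasp_force: 0.0
```

Request:
arm_command(
  rows=[
    [[0,0,0.008],[0,0,0]],
    [[0,0,0.014],[0,0,0]],
    [[0,0,0.02],[0,0,0]],
    [[0,0,0.026],[0,0,0]],
    [[0,0,0.032],[0,0,0]],
  ],
)

```text
clock: 9.45
position: [549.7, -304.6, 89.2]
ee_rot: [0.038, 0.994, -0.005, 0.104]
contact_force: [3.4, 2.3, 6.5]
gripper_width: 0.0
grasp_force: 2.6
```

```bash
python3 -c "
from h import *
plan([(pan(47.5,-71.5,9),.2),(pan(47.5,-71.5,7),.2)])"
```

```text
t 9.45 [ 549.7 -304.6   89.2] [ 0.113  2.932 -0.014] [3.4 2.3 6.5] 0.0
[ 547.1 -302.8   86.3] shift [0.0133 0.0064 0.0091] turn [-0.0004  0.0025  0.0003] mm 4.0
[ 547.5 -302.8   84.3] shift [-0.    -0.     0.008] turn [0. 0. 0.] mm 2.0
```

Request:
arm_command(
  rows=[
    [[0.005,0,0.006],[0,0,0]],
    [[0.008,0.003,0.012],[0,0,0]],
    [[0.008,0.003,0.018],[0,0,0]],
    [[0.008,0.003,0.018],[0,0,0]],
  ],
)

```text
clock: 9.85
position: [549.6, -304.9, 87.4]
ee_rot: [0.038, 0.994, -0.006, 0.105]
contact_force: [-2.2, 2.4, 16.2]
gripper_width: -0.3
grasp_force: 8.5
```

Request:
arm_command(
  rows=[
    [[0,0,0.004],[0,0,0]],
    [[0,0,0.01],[0,0,0]],
    [[0,0,0.01],[0,0,0]],
  ],
)

```text
clock: 10.15
position: [549.7, -305.0, 87.2]
ee_rot: [0.038, 0.994, -0.006, 0.105]
contact_force: [-7.5, 4.9, 29.1]
gripper_width: 0.2
grasp_force: 14.9
```

Request:
arm_command(
  rows=[
    [[0,0,-0.06],[0,0,0]],
    [[0,0,-0.14],[0,0,0]],
    [[0.04,0,-0.22],[0,0,0]],
    [[0.08,0,-0.22],[0,0,0]],
    [[0.08,0,-0.22],[0,0,0]],
  ],
)

```text
clock: 10.65
position: [513.7, -300.5, 128.6]
ee_rot: [0.04, 0.994, -0.003, 0.099]
contact_force: [0.2, 0.4, -1.1]
gripper_width: 0.1
grasp_force: 0.0
```

```bash
python3 -c "
from h import *
im,d=arm.get_image('wrist');cv2.imwrite('pics/w2.png',im)
P=pts('wrist',d).reshape(-1,3);D=P-[508,-228,68]
t=.2;px_=np.cos(t)*ux+[0,0,np.sin(t)];n=-np.sin(t)*ux+[0,0,np.cos(t)]
x,y,z=D@px_,D@uy,D@n
for a in range(14,58,4):
  k=(abs(x-a)<2)&(abs(y+71.5)<8)&(z<25);print(a,k.sum(),np.median(z[k]).round(1))
k=(abs(x)<10)&(abs(y)<60);print('panel0',np.median(z[k]))
k=(abs(x+47)<6)&(abs(y-69)<6);print('sq',np.median(z[k]))
for q in('key_start','key_program'):
  for o in arm.spot_in('wrist',q)[:2]: print(q,o['score'],np.round(o['position']),px('wrist',d,*o['position']).round(1))
plan([(pan(-47,69,50),.2),(pan(-47,69,13),.2),(pan(-47,69,3),.2)])"
```

```text
14 270 2.1
18 191 14.5
22 131 13.6
26 133 12.2
30 126 10.7
34 56 9.6
38 0 nan
42 0 nan
46 0 nan
50 0 nan
54 0 nan
panel0 2.6709741797016178
sq 8.472110461439257
key_start 0.62 [258. 100.] [ 455.9 -292.8   66.8]
key_program 0.9 [491.  99.] [ 466.  -157.8   66.4]
t 10.8 [ 515.3 -300.8  128.1] [ 0.116  2.941 -0.01 ] [ 0.2 -0.  -0.3] -0.2
[ 457.6 -154.8  107.7] shift [0.2868 0.5638 0.0264] turn [ 0.0003 -0.0005 -0.0003] mm 158.0
[ 464.9 -155.4   71.4] shift [-0.     0.     0.148] turn [0. 0. 0.] mm 37.0
[ 466.9 -155.6   61.6] shift [ 0.   -0.    0.04] turn [0. 0. 0.] mm 10.0
  return _methods._mean(a, axis=axis, dtype=dtype,
  ret = ret.dtype.type(ret / rcount)
```

View pics/w2.png

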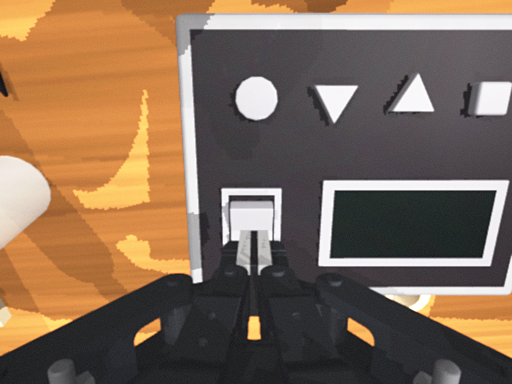

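The rocker's front half now slopes up at about 0.33 rad (depth profile 14.5 to 9.6 mm), so it is on. The square key is at (491,99) and the round key at (258,100), as expected. On to the program key.

Request:
arm_command(
  rows=[
    [[0.287,0.559,0.026],[0,0,0]],
    [[0.287,0.559,0.026],[0,0,0]],
    [[0.287,0.559,0.026],[0,0,0]],
    [[0.287,0.559,0.026],[0,0,0]],
    [[0.287,0.559,0.026],[0,0,0]],
  ],
)

```text
clock: 11.3
position: [457.4, -154.8, 108.2]
ee_rot: [0.037, 0.994, -0.004, 0.099]
contact_force: [0.1, -0.1, 0.3]
gripper_width: 0.1
grasp_force: 0.0
```

Request:
arm_command(
  rows=[
    [[0,0,0.06],[0,0,0]],
    [[0,0,0.11],[0,0,0]],
    [[0,0,0.14],[0,0,0]],
    [[0,0,0.148],[0,0,0]],
    [[0,0,0.148],[0,0,0]],
  ],
)

```text
clock: 11.8
position: [465.5, -157.3, 72.2]
ee_rot: [0.039, 0.994, -0.004, 0.1]
contact_force: [0.3, 1.0, 0.6]
gripper_width: 0.1
grasp_force: 0.0
```

Request:
arm_command(
  rows=[
    [[0,0,0.01],[0,0,0]],
    [[0,0,0.018],[0,0,0]],
    [[0,0,0.026],[0,0,0]],
    [[0,0,0.032],[0,0,0]],
    [[0,0,0.036],[0,0,0]],
  ],
)

```text
clock: 12.3
position: [467.1, -156.9, 64.0]
ee_rot: [0.039, 0.994, -0.004, 0.1]
contact_force: [-1.9, -1.3, 2.7]
gripper_width: 0.4
grasp_force: 1.7
```

```bash
python3 -c "
from h import *
plan([(pan(-47,68,3),.2)])"
```

```text
t 12.3 [ 467.1 -156.9   64. ] [ 0.115  2.939 -0.011] [-1.9 -1.3  2.7] 0.4
[ 466.8 -156.6   61.6] shift [0.0034 0.0012 0.0089] turn [ 0.0001  0.0003 -0.0001] mm 2.0
```

Request:
arm_command(
  rows=[
    [[0,0,0.005],[0,0,0]],
    [[0,0,0.01],[0,0,0]],
    [[0,0,0.014],[0,0,0]],
    [[0,0,0.014],[0,0,0]],
  ],
)

```text
clock: 12.7
position: [467.5, -157.0, 62.9]
ee_rot: [0.039, 0.994, -0.004, 0.101]
contact_force: [-10.2, 2.9, 26.2]
gripper_width: -0.1
grasp_force: 14.3
```

The force rose steeply to 26 N with no further travel, so the program key bottomed. Lift and go to the start key.

Request:
arm_command(
  rows=[
    [[0,0,-0.04],[0,0,0]],
    [[0,0,-0.12],[0,0,0]],
    [[0,0,-0.2],[0,0,0]],
    [[0,0,-0.2],[0,0,0]],
  ],
)

```text
clock: 13.1
position: [458.9, -156.0, 111.5]
ee_rot: [0.039, 0.994, -0.004, 0.102]
contact_force: [0.7, 0.7, 0.8]
gripper_width: 0.2
grasp_force: 0.0
```

```bash
python3 -c "
from h import *
plan([(pan(-46.5,-68.5,45),.2),(pan(-46.5,-68.5,12),.2),(pan(-46.5,-68.5,4),.2)])"
```

```text
t 13.1 [ 458.9 -156.   111.5] [ 0.115  2.934 -0.01 ] [0.7 0.7 0.8] 0.2
[ 448.3 -292.   102.9] shift [ 0.0068 -0.5457  0.0334] turn [ 0.0003  0.0017 -0.0001] mm 137.0
[ 454.9 -292.6   70.5] shift [ 0.    -0.     0.132] turn [0. 0. 0.] mm 33.0
[ 456.4 -292.7   62.7] shift [0.    0.    0.032] turn [0. 0. 0.] mm 8.0
```

Request:
arm_command(
  rows=[
    [[0.005,-0.546,0.033],[0,0,0]],
    [[0.005,-0.546,0.033],[0,0,0]],
    [[0.005,-0.546,0.033],[0,0,0]],
    [[0.005,-0.546,0.033],[0,0,0]],
    [[0.005,-0.546,0.033],[0,0,0]],
  ],
)

```text
clock: 13.6
position: [446.5, -292.7, 99.4]
ee_rot: [0.04, 0.994, -0.003, 0.099]
contact_force: [-0.2, -0.1, -1.2]
gripper_width: 0.0
grasp_force: 0.0
```

Request:
arm_command(
  rows=[
    [[0,0,0.05],[0,0,0]],
    [[0,0,0.1],[0,0,0]],
    [[0,0,0.125],[0,0,0]],
    [[0,0,0.132],[0,0,0]],
    [[0,0,0.132],[0,0,0]],
  ],
)

```text
clock: 14.1
position: [453.9, -292.2, 67.9]
ee_rot: [0.039, 0.994, -0.003, 0.099]
contact_force: [0.4, 0.2, 0.3]
gripper_width: -0.1
grasp_force: 0.0
```

Request:
arm_command(
  rows=[
    [[0,0,0.01],[0,0,0]],
    [[0,0,0.02],[0,0,0]],
    [[0,0,0.028],[0,0,0]],
    [[0,0,0.034],[0,0,0]],
    [[0,0,0.034],[0,0,0]],
  ],
)

```text
clock: 14.6
position: [455.6, -292.8, 62.9]
ee_rot: [0.038, 0.994, -0.004, 0.1]
contact_force: [-7.3, 6.7, 20.4]
gripper_width: 0.1
grasp_force: 10.6
```

Bottomed at 20 N. Hold for 2 s, release, then retreat.

Request:
arm_command(
  rows=[
    [[0,0,0],[0,0,0]],
    [[0,0,0],[0,0,0]],
    [[0,0,0],[0,0,0]],
    [[0,0,0],[0,0,0]],
    [[0,0,0],[0,0,0]],
  ],
)

```text
clock: 15.1
position: [455.7, -292.8, 62.9]
ee_rot: [0.039, 0.994, -0.004, 0.101]
contact_force: [-6.8, 6.4, 18.7]
gripper_width: 0.0
grasp_force: 10.5
```

Request:
arm_command(
  rows=[
    [[0,0,0],[0,0,0]],
    [[0,0,0],[0,0,0]],
    [[0,0,0],[0,0,0]],
    [[0,0,0],[0,0,0]],
    [[0,0,0],[0,0,0]],
  ],
)

```text
clock: 15.6
position: [455.7, -292.8, 62.9]
ee_rot: [0.039, 0.994, -0.004, 0.101]
contact_force: [-6.4, 6.7, 20.7]
gripper_width: 0.1
grasp_force: 10.5
```

Request:
arm_command(
  rows=[
    [[0,0,0],[0,0,0]],
    [[0,0,0],[0,0,0]],
    [[0,0,0],[0,0,0]],
    [[0,0,0],[0,0,0]],
    [[0,0,0],[0,0,0]],
  ],
)

```text
clock: 16.1
position: [455.7, -292.8, 62.9]
ee_rot: [0.039, 0.994, -0.004, 0.101]
contact_force: [-8.0, 6.3, 19.5]
gripper_width: -0.1
grasp_force: 10.5
```

Request:
arm_command(
  rows=[
    [[0,0,0],[0,0,0]],
    [[0,0,0],[0,0,0]],
    [[0,0,0],[0,0,0]],
    [[0,0,0],[0,0,0]],
  ],
)

```text
clock: 16.5
position: [455.7, -292.8, 62.9]
ee_rot: [0.039, 0.994, -0.004, 0.101]
contact_force: [-6.5, 6.6, 20.4]
gripper_width: 0.2
grasp_force: 10.5
```

Request:
arm_command(
  rows=[
    [[0,0,-0.04],[0,0,0]],
    [[0,0,-0.15],[0,0,0]],
    [[0,0,-0.35],[0,0,0]],
    [[0,0,-0.5],[0,0,0]],
    [[0,0,-0.5],[0,0,0]],
  ],
)

```text
clock: 17.0
position: [433.2, -292.5, 188.9]
ee_rot: [0.039, 0.994, -0.006, 0.106]
contact_force: [-0.0, 0.5, -1.4]
gripper_width: -0.2
grasp_force: 0.0
```

```bash
python3 -c "
from h import *
im,d=arm.get_image('top');cv2.imwrite('pics/end.png',cv2.resize(im,(800,600)));print(arm.read_state()['contact_force'],arm.read_state()['position'])"
```

```text
[-0.9063125   0.1458589  -0.65108331] [ 431.86284423 -291.64563706  185.8386226 ]
```

View pics/end.png

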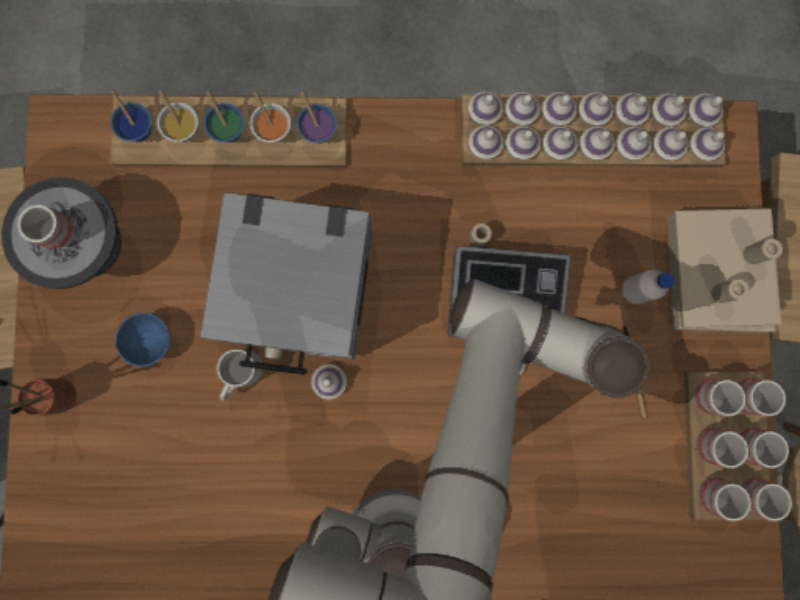

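The lid is shut, the pots are where they started ((237,370), (328,380)), and the arm is clear of everything.

```bash
python3 -c "
from bench import arm
print(arm.job_done())"
```

```text
the job is handed in; nothing more can be done
None
```

I shut the lid, switched the mains on, pressed the program key, held the start key for about 2 s, released it and handed the job in at about 17 s of the 58 s allowed; no verdict came back. Contact forces stayed under 35 N. In the last picture the lid is shut and the bystanders I could see had not moved, but the arm hid tagine_a and part of the brush.

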